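# Fit the filter panel into the bench dust filter

## Robot

A 7-joint arm with a two-finger parallel gripper is mounted at the origin on a cart in front of the work surface, level with it; the furniture and walls round the work are solid. World frame = base frame: x ahead of the robot, y to its left, z up, the work surface at z = 0. Lengths are in mm, angles in rad, forces in N, time in s.
With the tool pointing down it reaches from about 350 to 900 mm from the base axis. Payload 19.9 kg.
Tool frame: the origin (TCP) lies on the centre line of the jaws, within the pads' length; the fingertips stand 8 mm ahead of it and the grasp point (between the pads) lies 11 mm behind it; z points along the fingers, y is the line along which they close (so a half turn about z gives the same grasp; the last joint's range is limited). The gripper opens to 85 mm and grips with 20 to 120 N. Pads are 22 mm wide; open, the fingers measure 114 mm over their backs; the gripper's body (76 mm by 85 mm) begins 54 mm behind the grasp point. The pads swing forward as they close: fully open they stand 13 mm farther back than shut.
Start: joints at [-1.151, 0.417, -0.01, 1.614, 0.005, 1.111, -0.053], TCP at [277.902, 559.797, 239.26] pointing down, gripper open.
Joint ranges: [-2.81, 2.81], [-0.39, 2.02], [-1.27, 1.25], [0.06, 2.57], [-1.19, 4.33], [0.19, 2], [-2.82, 2.82]. Speed limits (rad/s): [1.89, 1.89, 2.39, 2.39, 3.01, 3.01, 3.01].

## Interface

Orientations are given as a rotation vector (axis times angle).
In Python, from rig import bot gives the robot as it stands.
- The arm moves only by the tool jog_arm, never from a script. Its argument "series" is text: rows parted by semicolons, each of 6 numbers parted by spaces: the shift along the tool's x, y, z in cm, then the turn, a rotation vector about the tool's x, y, z in degrees. In form: tx ty tz wx wy wz; .... A call has exactly 5 rows; each row is the pose to reach, as a shift and turn from the pose commanded when the call began, along the tool's axes at that moment; what a row does not reach only later rows make up. A row lasts 1/10 s, in which the tool goes at most 50 mm and 8.59 degrees, less where a joint would pass 70% of its speed; a pose out of reach is approached as far as the arm can. A call with a gripper value outside its range is refused whole. "hand" is the opening, from 0 (shut) to 1 (fully open), set as the call begins (left out, the last holds). The fingers move at their own pace and stop on an object; "force" is the grip in N (left out, the last holds). Time passes only in rows, so rows that repeat a pose let the fingers close, or fill a call up. It gives the time, the measured TCP pose, the force, the opening and the grip force at its end, in the units of the state.
- bot.state(): the state, without advancing time (a new reading comes with each control period).
- bot.read_camera(name): name is "side" or "top"; returns a dict with "frame" (420x560x3 uint8, red, green, blue), "range_z" (420x560 float32, mm along the optical axis (not along the pixel's ray), 0 where there is no reading), "camera_matrix" (3x3 intrinsics, pixels), "D" ([k1, k2, p1, p2, k3] as OpenCV has them; the pictures are not rectified), "xyz" and "rotation" of the camera in the world. Camera axes: x right, y up, looking along -z (the intrinsics and any distortion apply to the point x, -y, -z); pixel columns grow to the right and rows downward; lengths in mm; the calibration is good to about 2 mm. A picture is of the moment at which its call begins.
- bot.sign_off(): hands the job in; it is judged then, once.
Trained networks look in a picture, given as the dict that the camera call returned (one of the last four; its "shot" number tells which), for a name from the list of things; names that differ only in an ending like _2 or _b are one class to them, and where a whole thing is asked for, a point or a joint stands for the part that bears it (a point fixed in the world has none). Each returns a list of dicts, best first, with "p" (0 to 1); they miss things now and then, are a little off and sometimes report something else, mostly with a low value. They report only what shows in the picture. A call takes as long as a camera call.
- bot.find_in(name, picture): "pixel" ([column, row] in pixels, amid what is visible of it).
- bot.cut_out(name, picture): "pixels" (420x560 bool, what is visible of it) and "pixel" ([column, row] in pixels, amid what is visible of it).
The state is a dict: "time": time; "q": joint angles; "joint_velocities": joint speeds; "joint_efforts": joint torques, N m; "tcp_pos": TCP position; "ee_rot": TCP orientation; "wrist_force": force on the tool from outside, world axes, zero at the start; "ft_torque": the same for the moment, N m; "opening": finger opening in mm; "grasp_force": force on a finger pad.
Only numpy, scipy, OpenCV 4.12 (cv2) and the standard library are available. Lean on these libraries where they do the work, as an engineer would, in place of code of your own. Each camera call takes 0.05 s, during which the arm holds its last target. There are 200 camera calls.

## Task

The bench dust filter needs its filter panel. Turn the red key on the green unit a quarter-turn anticlockwise to its stop to free the metal dust shutter, swing the shutter fully aside by its black knob until the slot is uncovered, then take the blue filter panel from its wooden stand and lower it gently into the slot until it is fully home, and let go of it.

Things in the scene. Friction and masses are not known exactly. Their poses are not given: they have to be found in the camera images.
- unit: Green air-filter unit, fixed to the bench: a box 190 mm (x) by 140 mm (y) by 85 mm high on a 6 mm wider black foot. Origin at the centre of its underside, z up; at yaw 0 its front (louvres) faces the robot, -x. Its yaw differs from run to run. In its top, centred and running along its x axis, is a slot 103 mm long (x) by 13 mm wide (y) and 70 mm deep, with a 4 mm 45-degree lead-in all round its mouth. Shutter, key and slot all move with it.
- slot_mouth (a point): Centre of the slot's mouth, in the unit's frame at (0, 0, 85 mm). Axes as the unit's.
- slot_floor (a point): Centre of the slot's floor, in the unit's frame at (0, 0, 15 mm). The panel's underside rests here when it is home.
- pivot (a point): Point on the shutter's upright pivot axis, level with the unit's top, in the unit's frame at (78, 0, 85 mm).
- shutter (a joint): Angle of the shutter in rad: 0 = closed, lying along the slot and covering it; grows as the shutter swings level, anticlockwise seen from above, its knob moving toward the unit's -y side; stop at 1.65. The shutter is an aluminium strip 32 mm wide, 4 mm thick, its top 5 mm above the unit's top, reaching 146 mm from the pivot. It turns stiffly (0.12 N m, about 1 N at the knob), stays where it is left, and cannot open more than about 0.1 rad until the key is turned.
- shutter_knob (a point): On the axis of the shutter's upright black knob, 133 mm from the pivot and 20 mm above the unit's top. The knob is round, 15 mm thick (18 mm at foot and head), and reaches from 5 to 35 mm above the unit's top. It can be pinched or just pushed sideways.
- latch (a joint): Angle of the latch in rad: 0 = locked, grows anticlockwise seen from above, stop at 1.571 (a quarter-turn). Starts between 0 and 0.1. Friction 0.04 N m; it stays where it is left. At 0 its steel tongue (62 mm long, 14 mm wide, its top 18 mm above the unit's top) points along the unit's -y over the shutter and its hooked tip holds a stud of the shutter; at the stop it points along the unit's +x.
- key (a point): On the latch's upright turning axis, at the middle of the red wing key, 38 mm above the unit's top, in the unit's frame at (42, 48, 123 mm). The point turns with the latch (latch at 0: axes as the unit's). The wing is a flat upright plate 34 mm long (along the tongue, the point's y), 8 mm thick (the point's x), from 22 to 52 mm above the unit's top. Pinch it across its 8 mm from above.
- stand: Wooden stand, fixed on a plank 42 mm above the bench: 124 mm (x) by 60 mm (y) by 34 mm high, with a groove 12 mm wide along its x axis, open at both ends, its floor 10 mm above the underside. Origin at the centre of its underside.
- filter: Blue-framed rigid filter panel with white pleats, upright in the stand's groove; about 120 g. Frame 100 mm long (its x), 10 mm thick (its y), 80 mm high; on top of it in the middle a grip tab 44 mm long, 10 mm thick, up to 112 mm above the underside. Origin at the centre of its underside, z up. Either way round will do. When home, its frame stands 10 mm and its tab 42 mm above the unit's top.

How it is judged:
By the outcome, as a careful person would: the job done as asked, in the order asked, and still so for the second after the job is handed in, with the robot touching nothing.
It also fails if it takes over 64 s, if anything falls off the work surface, if the arm or the gripper's body presses on something with over 40 N, if the wrist force passes 120 N, or if a joint passes its speed limit or range.

## Working session

There is one attempt and no reset: what is moved stays moved. The work goes in short steps, Python scripts to look and compute and a tool call to move; the robot and the scene stay as the last step left them, time stands still between calls to the robot, and variables do not carry over. Pictures are saved under pics/ and viewed, at most 10 in all, crops included, and the job is handed in when it is done.

Besides the shell and the picture viewer there is one more tool, called as name(argument=value, ...), one argument or row to a line, values as JSON. jog_arm: Moves the arm, as the interface text tells. Its arguments: {"type":"object","properties":{"series":{"type":"string"},"hand":{"type":"number"},"force":{"type":"number"}},"required":["series"]}

```bash
ls; mkdir -p pics
cat > h.py <<'E'
import numpy as np,cv2
from rig import bot
from scipy.spatial.transform import Rotation as R
def cloud(p):
    K=np.array(p["camera_matrix"]);D=np.array(p["D"],float);h,w=p["range_z"].shape
    u,v=np.meshgrid(np.arange(w),np.arange(h))
    n=cv2.undistortPoints(np.stack([u,v],-1).reshape(-1,1,2).astype(np.float32),K,D).reshape(h,w,2)
    z=p["range_z"]; c=np.stack([n[...,0]*z,-n[...,1]*z,-z],-1)
    r=np.array(p["rotation"],float); r=r if r.shape==(3,3) else R.from_rotvec(r).as_matrix()
    P=c@r.T+np.array(p["xyz"]); P[z==0]=np.nan
    return P
def save(p,n): cv2.imwrite("pics/"+n,p["frame"][...,::-1])
E
python3 - <<'E'
from h import *
print({k:np.round(v,3) for k,v in bot.state().items()})
for c in("top","side"):
    p=bot.read_camera(c);save(p,c+"0.png");P=cloud(p)
    np.savez(c+"0.npz",P=P,f=p["frame"])
    print(c,np.round(p["xyz"]),np.round(np.array(p["rotation"]),2).tolist())
    for n in("unit","shutter","shutter_knob","key","stand","filter"):
        for d in bot.cut_out(n,p)[:2]:
            m=d["pixels"]; q=P[m]; q=q[~np.isnan(q[:,0])]
            print(n,round(d["p"],2),np.round(d["pixel"]),m.sum(),*(np.round(np.percentile(q,[3,50,97],axis=0)).tolist() if len(q) else []))
E
```

```text
pics
{'time': np.float64(0.0), 'q': array([-1.151,  0.418, -0.01 ,  1.614,  0.005,  1.111, -0.053]), 'joint_velocities': array([ 0.001, -0.001,  0.001,  0.   ,  0.001, -0.   , -0.001]), 'joint_efforts': array([ 0.0000e+00, -8.6443e+01,  6.7900e-01, -4.3489e+01,  1.9000e-02,
        7.0000e-03, -0.0000e+00]), 'tcp_pos': array([277.787, 559.476, 238.642]), 'ee_rot': array([-7.170e-01, -3.058e+00,  2.000e-03]), 'wrist_force': array([-0.296, -0.217,  0.027]), 'ft_torque': array([ 0.006,  0.003, -0.001]), 'grasp_force': np.float64(0.0), 'opening': np.float64(85.016)}
top [ 296.  -84. 1075.] [0.17, -0.17, -1.59]
unit 0.61 [344. 230.] 8629 [381.0, -248.0, 8.0] [473.0, -179.0, 84.0] [584.0, -109.0, 103.0]
shutter 0.88 [344. 228.] 1281 [415.0, -199.0, 86.0] [480.0, -180.0, 90.0] [562.0, -162.0, 119.0]
shutter_knob 0.62 [344. 227.] 1256 [415.0, -199.0, 86.0] [480.0, -180.0, 90.0] [561.0, -162.0, 120.0]
shutter_knob 0.59 [345. 232.] 8584 [381.0, -248.0, 9.0] [472.0, -179.0, 84.0] [584.0, -109.0, 103.0]
key 0.73 [328. 205.] 392 [513.0, -196.0, 93.0] [520.0, -156.0, 102.0] [528.0, -124.0, 138.0]

[... 278 characters left out ...]
de [ 387. -745.  586.] [0.95, -0.09, -0.19]
unit 0.92 [274. 287.] 13334 [386.0, -261.0, 8.0] [477.0, -226.0, 82.0] [581.0, -124.0, 100.0]
shutter_knob 0.96 [269. 257.] 1592 [416.0, -204.0, 86.0] [478.0, -184.0, 88.0] [563.0, -165.0, 118.0]
key 0.84 [290. 237.] 451 [515.0, -200.0, 96.0] [522.0, -156.0, 101.0] [533.0, -131.0, 135.0]
key 0.65 [266. 260.] 1662 [416.0, -204.0, 85.0] [478.0, -184.0, 88.0] [562.0, -165.0, 118.0]
stand 0.58 [270. 183.] 1198 [473.0, 58.0, 46.0] [525.0, 68.0, 66.0] [592.0, 103.0, 75.0]
stand 0.23 [272. 281.] 13335 [386.0, -261.0, 8.0] [478.0, -226.0, 82.0] [581.0, -124.0, 101.0]
filter 0.68 [272. 155.] 1752 [484.0, 84.0, 73.0] [530.0, 91.0, 110.0] [577.0, 98.0, 160.0]
```

Run:
```python
from h import *
def rect(q): 
    (c,s,a)=cv2.minAreaRect(q.astype(np.float32)); return np.round(c,1),np.round(s,1),round(a,2)
for c in("top","side"):
    P=np.load(c+"0.npz")["P"]; X,Y,Z=np.moveaxis(P,-1,0)
    U=(X>360)&(X<610)&(Y<-80)&(Y>-290)
    m=U&(Z>79)&(Z<95)
    m=cv2.morphologyEx(m.astype(np.uint8),cv2.MORPH_OPEN,np.ones((3,3)))>0
    print(c,"unit",rect(P[m][:,:2]),np.nanmedian(Z[m]))
    k=U&(Z>122)&(X>490);print("key",rect(P[k][:,:2]),k.sum(),P[k].mean(0).round(1),Z[k].max())
    k=U&(Z>110)&(X<470);print("knob",rect(P[k][:,:2]),k.sum(),P[k].mean(0).round(1),Z[k].max())
    F=(X>440)&(X<640)&(Y>40)&(Y<160)
    k=F&(Z>132);print("tab",rect(P[k][:,:2]),k.sum(),P[k].mean(0).round(1),np.percentile(Z[k],97))
    k=F&(Z>90)&(Z<132);print("frame",rect(P[k][:,:2]),k.sum(),P[k].mean(0).round(1))
    k=F&(Z>60)&(Z<84);print("stand",rect(P[k][:,:2]),k.sum())
a=cv2.imread("pics/top0.png")[100:350,120:500];b=cv2.imread("pics/side0.png")[100:380,120:440]
b=cv2.resize(b,(400,350));a=cv2.resize(a,(400,263))
cv2.imwrite("pics/c0.png",np.hstack([cv2.copyMakeBorder(a,0,87,0,0,0),b]))
```

```text
top unit (array([ 476.3, -179.8]), array([140.6, 190.6]), 82.86) 84.67415055737706
key (array([ 524. , -136.8]), array([32.7,  9. ]), 84.75) 102 [ 522.9 -136.9  134. ] 139.5205945230333
knob (array([ 422.2, -172.8]), array([16.4, 17. ]), 42.3) 79 [ 421.8 -172.6  119.4] 123.65567488918782
tab (array([529.5,  95.4]), array([98.3, 11. ]), 8.22) 244 [527.2  94.1 154.2] 165.63849467937143
frame (array([529.1,  95.4]), array([100.2,  10.6]), 7.87) 284 [524.2  92.5 118.6]
stand (array([532.9,  96.5]), array([125.5,  60. ]), 8.02) 1429
side unit (array([ 477.7, -181.7]), array([143.3, 190.5]), 82.84) 83.18022544294735
key (array([ 525.1, -141.4]), array([32.6,  7.9]), 83.4) 103 [ 524.2 -144.4  131.8] 136.67914787738619
knob (array([ 422.9, -175.1]), array([16.2, 18. ]), 21.11) 108 [ 422.9 -176.7  116.9] 120.92091042307794
tab (array([517.3,  91.8]), array([70.9, 13.3]), 6.82) 364 [530.1  90.8 148.6] 162.41305269284058
frame (array([531.1,  93.1]), array([100.9,  13.6]), 7.9) 979 [530.1  91.2 111.7]
stand (array([534.2,  92.4]), array([124.8,  61.3]), 7.07) 1132
```

View pics/c0.png

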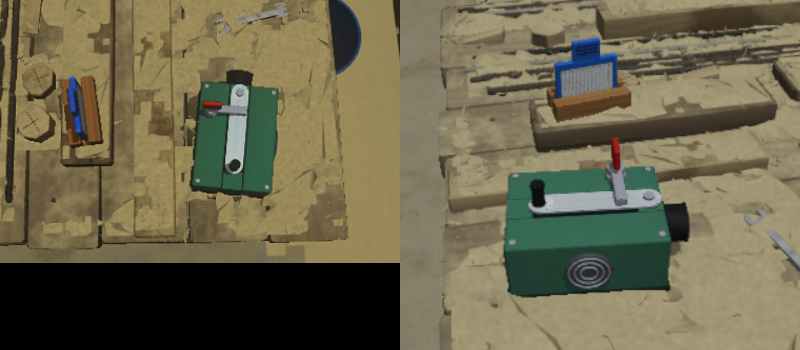

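```bash
cat >> h.py <<'E'
UC=np.array([477,-180.8]);UY=-7.15
def uw(x,y):
    a=np.radians(UY);return UC+np.array([[np.cos(a),-np.sin(a)],[np.sin(a),np.cos(a)]])@[x,y]
def yawdown(yaw): # tool down, tool y at world yaw (deg)
    y=np.array([np.cos(np.radians(yaw)),np.sin(np.radians(yaw)),0]);z=np.array([0,0,-1.]);return np.stack([np.cross(y,z),y,z],1)
def rel(frm,to): # (pos,yaw) -> cm, deg rotvec
    Ra=yawdown(frm[1]);Rb=yawdown(to[1]);return np.round(Ra.T@(np.array(to[0])-frm[0])/10,2),np.round(np.degrees(R.from_matrix(Ra.T@Rb).as_rotvec()),1)
def cur():
    s=bot.state();M=R.from_rotvec(s["ee_rot"]).as_matrix();return np.array(s["tcp_pos"]),np.degrees(np.arctan2(M[1,1],M[0,1])),M,s
def need(*to):
    p,yw,M,s=cur();f=(p,yw);tilt=np.degrees(np.arccos(-M[2,2]))
    print("now",p.round(1),round(yw,1),"tilt",tilt.round(2),"t",round(s["time"],2),"q",np.round(s["q"],2),"F",np.round(s["wrist_force"],1),"op",round(s["opening"],1),"g",round(s["grasp_force"],1))
    for t in to:
        print(t[0],t[1],"->",*rel(f,t)); f=t
E
python3 - <<'E'
from h import *
k=uw(42,48);n=uw(-55,0);print(k,n)
need(((*k,239),-6),((*k,118),-6))
need(((*k,239),174),((*k,118),174))
E
```

```text
[ 524.64783061 -138.40089343] [ 422.42769664 -173.95429286]
now [277.9 559.8 239.3] 63.6 tilt 0.0 t 0.7 q [-1.15  0.42 -0.01  1.61  0.    1.11 -0.05] F [-0.1 -0.2 -0.1] op 85.5 g 0.0
(np.float64(524.6478306134622), np.float64(-138.40089343121952), 239) -6 -> [-5.315e+01 -5.157e+01  3.000e-02] [ 0.   0.  69.6]
(np.float64(524.6478306134622), np.float64(-138.40089343121952), 118) -6 -> [ 0.   0.  12.1] [0. 0. 0.]
now [277.9 559.8 239.3] 63.6 tilt 0.0 t 0.7 q [-1.15  0.42 -0.01  1.61  0.    1.11 -0.05] F [-0.1 -0.2 -0.1] op 85.5 g 0.0
(np.float64(524.6478306134622), np.float64(-138.40089343121952), 239) 174 -> [-5.315e+01 -5.157e+01  3.000e-02] [  -0.    -0.  -110.4]
(np.float64(524.6478306134622), np.float64(-138.40089343121952), 118) 174 -> [ 0.   0.  12.1] [0. 0. 0.]
```

jog_arm(
  series="-3.5 -3.4 0 0 0 0; -7 -6.9 0 0 0 0; -10.6 -10.3 0 0 0 0; -14.2 -13.7 0 0 0 0; -17.7 -17.2 0 0 0 0",
  hand=0.5,
)

```text
time: 1.2
tcp_pos: [360.4, 325.1, 239.5]
ee_rot: [0.717, 3.058, 0.001]
wrist_force: [0.8, 1.4, 0.6]
opening: 42.8
grasp_force: 0.0
```

jog_arm(
  series="-3.5 -3.4 0 0 0 0; -7 -6.9 0 0 0 0; -10.6 -10.3 0 0 0 0; -14.2 -13.7 0 0 0 0; -17.7 -17.2 0 0 0 0",
)

```text
time: 1.7
tcp_pos: [442.4, 92.4, 239.7]
ee_rot: [0.717, 3.058, 0.001]
wrist_force: [1.3, 1.0, -0.0]
opening: 42.7
grasp_force: 0.0
```

jog_arm(
  series="-3.5 -3.4 0 0 0 0; -7 -6.9 0 0 0 0; -10.6 -10.3 0 0 0 0; -14.2 -13.7 0 0 0 0; -17.7 -17.2 0 0 0 0",
)

```text
time: 2.2
tcp_pos: [524.6, -140.3, 239.6]
ee_rot: [0.716, 3.058, 0.0]
wrist_force: [1.9, 0.2, 0.7]
opening: 42.4
grasp_force: 0.0
```

jog_arm(
  series="0 0 0 0 0 8.5; 0 0 0 0 0 17; 0 0 0 0 0 25.5; 0 0 0 0 0 34; 0 0 0 0 0 42",
)

```text
time: 2.7
tcp_pos: [524.1, -138.5, 239.4]
ee_rot: [1.774, 2.593, 0.0]
wrist_force: [-0.0, 0.4, -0.0]
opening: 42.9
grasp_force: 0.0
```

jog_arm(
  series="0 0 0 0 0 8.5; 0 0 0 0 0 17; 0 0 0 0 0 25.5; 0 0 0 0 0 27.6; 0 0 0 0 0 27.6",
)

```text
time: 3.2
tcp_pos: [524.1, -138.3, 239.3]
ee_rot: [2.335, 2.102, -0.0]
wrist_force: [-0.6, 0.0, -0.2]
opening: 42.6
grasp_force: 0.0
```

jog_arm(
  series="0 0 3.5 0 0 0; 0 0 7 0 0 0; 0 0 10 0 0 0; 0 0 12 0 0 0; 0 0 12.1 0 0 0",
)

```text
time: 3.7
tcp_pos: [522.8, -138.3, 116.3]
ee_rot: [-2.331, -2.102, 0.004]
wrist_force: [0.4, 0.3, 0.8]
opening: 42.6
grasp_force: 0.0
```

jog_arm(
  series="0 0 0 0 0 0; 0 0 0 0 0 0; 0 0 0 0 0 0; 0 0 0 0 0 0; 0 0 0 0 0 0",
  hand=0,
  force=40,
)

```text
time: 4.2
tcp_pos: [525.0, -138.7, 119.7]
ee_rot: [2.333, 2.101, 0.003]
wrist_force: [-0.3, -0.4, 8.7]
opening: 6.9
grasp_force: 42.1
```

Run:
```python
from h import *
need()
p=bot.read_camera("side");save(p,"s1.png");cv2.imwrite("pics/s1c.png",cv2.resize(p["frame"][130:340,160:400,::-1],(720,630))[:600])
```

```text
now [ 525.  -138.7  119.7] -6.0 tilt 0.14 t 4.2 q [-0.29  0.49  0.62  1.94 -0.38  0.83  0.43] F [-0.3 -0.4  8.7] op 6.9 g 42.1
```

View pics/s1c.png

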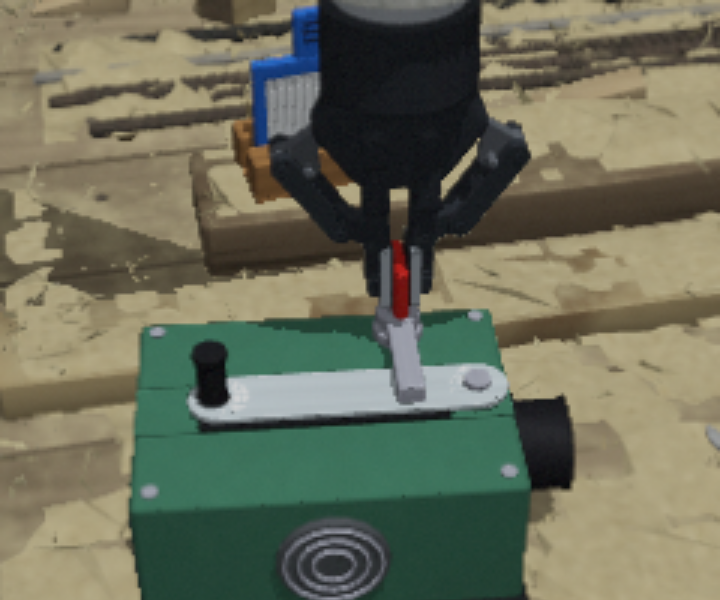

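Key is pinched between the pads (crop ~400,280). Turning it.

jog_arm(
  series="0 0 0 0 0 -6; 0 0 0 0 0 -12; 0 0 0 0 0 -18; 0 0 0 0 0 -24; 0 0 0 0 0 -30",
)

```text
time: 4.75
tcp_pos: [525.8, -138.5, 119.7]
ee_rot: [1.703, 2.636, 0.003]
wrist_force: [7.2, -0.0, -0.4]
opening: 7.4
grasp_force: 40.8
```

jog_arm(
  series="0 0 0 0 0 -6; 0 0 0 0 0 -12; 0 0 0 0 0 -18; 0 0 0 0 0 -24; 0 0 0 0 0 -30",
)

```text
time: 5.25
tcp_pos: [526.4, -138.0, 119.7]
ee_rot: [0.961, 2.986, 0.002]
wrist_force: [13.2, 2.9, -3.1]
opening: 7.4
grasp_force: 40.3
```

jog_arm(
  series="0 0 0 0 0 -6; 0 0 0 0 0 -12; 0 0 0 0 0 -18; 0 0 0 0 0 -24; 0 0 0 0 0 -28",
)

```text
time: 5.75
tcp_pos: [526.8, -137.2, 119.8]
ee_rot: [0.209, 3.129, 0.001]
wrist_force: [14.2, 8.0, -3.2]
opening: 7.2
grasp_force: 40.2
```

Run:
```python
from h import *
need(); print(bot.state()["ft_torque"])
```

```text
now [ 526.8 -137.2  119.8] 82.3 tilt 0.33 t 5.75 q [-0.    0.43  0.25  1.93 -0.15  0.79  1.76] F [14.2  8.  -3.2] op 7.2 g 40.2
[ 1.80268285 -3.11362811 -0.06126566]
```

jog_arm(
  series="0 0 0 0 0 -2; 0 0 0 0 0 -4; 0 0 0 0 0 -5; 0 0 0 0 0 -5; 0 0 0 0 0 -5",
)

```text
time: 6.25
tcp_pos: [526.7, -137.2, 119.8]
ee_rot: [0.081, 3.135, 0.001]
wrist_force: [13.0, 8.6, -2.6]
opening: 7.2
grasp_force: 58.5
```

Run:
```python
from h import *
need(); print(bot.state()["ft_torque"])
```

```text
now [ 526.7 -137.2  119.8] 87.0 tilt 0.33 t 6.25 q [ 0.01  0.43  0.23  1.93 -0.14  0.79  1.84] F [13.   8.6 -2.6] op 7.2 g 58.5
[ 1.86249531 -2.91100907 -1.12081729]
```

jog_arm(
  series="0 0 0 0 0 0; 0 0 0 0 0 0; 0 0 -2 0 0 0; 0 0 -4 0 0 0; 0 0 -6 0 0 0",
  hand=0.5,
)

```text
time: 6.75
tcp_pos: [523.8, -138.8, 179.3]
ee_rot: [-0.083, -3.14, 0.001]
wrist_force: [-1.1, -0.1, -0.1]
opening: 42.7
grasp_force: 0.0
```

```bash
sed -i 's/UC=np.array(\[477,-180.8\])/UC=np.array([477.5,-179.6])/' h.py
python3 - <<'E'
from h import *
n=uw(-55,0)
need(((*n,180),84),((*n,103),84))
p=bot.read_camera("top");P=cloud(p)
X,Y,Z=np.moveaxis(P,-1,0);k=(X>380)&(X<460)&(abs(Y+175)<35)&(Z>108);print(P[k].mean(0),P[k].min(0),P[k].max(0))
E
```

```text
now [ 523.8 -138.8  179.3] 87.0 tilt 0.03 t 6.75 q [-0.    0.34  0.25  1.89 -0.1   0.92  1.81] F [-1.1 -0.1 -0.1] op 42.7 g 0.0
(np.float64(422.92769664240944), np.float64(-172.7542928599662), 180) 84 -> [ 9.89 -3.92 -0.07] [0. 0. 3.]
(np.float64(422.92769664240944), np.float64(-172.7542928599662), 103) 84 -> [0.  0.  7.7] [0. 0. 0.]
[ 427.84187245 -152.05873626  585.11793054] [ 380.03493635 -174.96690183  542.40942716] [ 459.9899871  -140.01343743  619.92107736]
```

jog_arm(
  series="2.5 -1 0 0 0 0; 5 -2 0 0 0 0; 7.5 -3 0 0 0 1; 9.9 -3.9 0 0 0 3; 9.9 -3.9 0 0 0 3",
)

```text
time: 7.3
tcp_pos: [420.6, -173.5, 178.5]
ee_rot: [-0.171, -3.136, -0.0]
wrist_force: [0.8, 0.4, 0.1]
opening: 42.5
grasp_force: 0.0
```

jog_arm(
  series="0 0 2.5 0 0 0; 0 0 5 0 0 0; 0 0 7 0 0 0; 0 0 7.8 0 0 0; 0 0 7.8 0 0 0",
)

```text
time: 7.8
tcp_pos: [423.0, -172.2, 99.8]
ee_rot: [-0.164, -3.136, -0.0]
wrist_force: [0.7, -0.0, 0.6]
opening: 42.8
grasp_force: 0.0
```

jog_arm(
  series="0 0 0 0 0 0; 0 0 0 0 0 0; 0 0 0 0 0 0; 0 0 0 0 0 0; 0 0 0 0 0 0",
  hand=0,
  force=25,
)

```text
time: 8.3
tcp_pos: [423.8, -172.4, 101.1]
ee_rot: [0.164, 3.136, -0.0]
wrist_force: [-0.2, 0.4, 7.4]
opening: 15.8
grasp_force: 24.5
```

Run:
```python
from h import *
p,yw,M,s=cur(); need()
pv=uw(78,0);v=uw(-55,0)-pv
for d in np.arange(0,101,5):
    w=pv+R.from_euler('z',d,degrees=True).as_matrix()[:2,:2]@v
    print(d,np.round(yawdown(84).T[:, :2]@(w-uw(-55,0))/10,2)[:2])
q=bot.read_camera("side");save(q,"s2.png");cv2.imwrite("pics/s2c.png",cv2.resize(q["frame"][130:340,160:400,::-1],(640,560)))
```

```text
now [ 423.8 -172.4  101.1] 84.0 tilt 0.09 t 8.3 q [ 0.08  0.33  0.27  2.14 -0.14  0.68  1.92] F [-0.2  0.4  7.4] op 15.8 g 24.5
0 [0. 0.]
5 [-0.03 -1.16]
10 [-0.16 -2.31]
15 [-0.38 -3.45]
20 [-0.71 -4.56]
25 [-1.13 -5.64]
30 [-1.65 -6.68]
35 [-2.25 -7.68]
40 [-2.94 -8.61]
45 [-3.71 -9.48]
50 [ -4.55 -10.28]
55 [ -5.45 -11.01]
60 [ -6.42 -11.65]
65 [ -7.44 -12.21]
70 [ -8.5  -12.67]
75 [ -9.6  -13.04]
80 [-10.73 -13.32]
85 [-11.87 -13.49]
90 [-13.03 -13.56]
95 [-14.19 -13.54]
100 [-15.34 -13.41]
```

View pics/s2c.png

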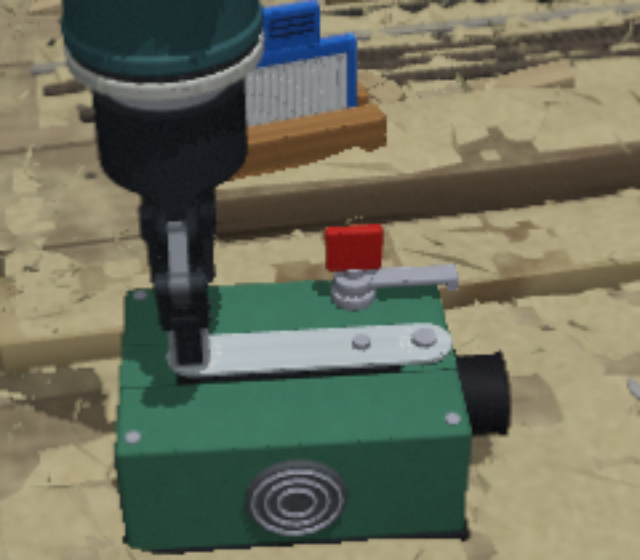

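The tongue now points along +x (crop ~415,275) and the knob is pinched (~190,345). Swinging the shutter.

jog_arm(
  series="0 -1.15 0 0 0 0; -0.15 -2.3 0 0 0 0; -0.4 -3.45 0 0 0 0; -0.7 -4.55 0 0 0 0; -1.15 -5.65 0 0 0 0",
)

```text
time: 8.85
tcp_pos: [429.0, -229.9, 100.8]
ee_rot: [0.163, 3.137, 0.0]
wrist_force: [-1.2, 2.1, 5.4]
opening: 15.9
grasp_force: 24.3
```

jog_arm(
  series="-0.5 -1.05 0 0 0 0; -1.1 -2.05 0 0 0 0; -1.8 -2.95 0 0 0 0; -2.55 -3.85 0 0 0 0; -3.4 -4.65 0 0 0 0",
)

```text
time: 9.35
tcp_pos: [458.1, -280.1, 100.5]
ee_rot: [0.164, 3.137, 0.0]
wrist_force: [-2.2, 2.6, 4.8]
opening: 16.0
grasp_force: 24.6
```

jog_arm(
  series="-0.9 -0.75 0 0 0 0; -1.85 -1.35 0 0 0 0; -2.9 -1.9 0 0 0 0; -3.95 -2.4 0 0 0 0; -5.05 -2.75 0 0 0 0",
)

```text
time: 9.85
tcp_pos: [505.8, -312.4, 100.3]
ee_rot: [-0.164, -3.137, -0.0]
wrist_force: [-2.1, 3.8, 5.2]
opening: 16.0
grasp_force: 25.1
```

jog_arm(
  series="-1.15 -0.3 0 0 0 0; -2.25 -0.45 0 0 0 0; -3.45 -0.5 0 0 0 0; -4.4 -0.5 0 0 0 0; -4.8 -0.45 0 0 0 0",
)

```text
time: 10.35
tcp_pos: [550.9, -321.9, 99.7]
ee_rot: [-0.165, -3.133, -0.001]
wrist_force: [-27.6, 4.6, 16.2]
opening: 15.7
grasp_force: 25.9
```

Run:
```python
from h import *
need(); v=uw(78,0)-cur()[0][:2];print(np.hypot(*v),np.degrees(np.arctan2(v[1],v[0]))-UY)
```

```text
now [ 550.9 -321.9   99.7] 84.0 tilt 0.26 t 10.35 q [ 0.28  0.61  0.27  1.69 -0.2   0.87  2.1 ] F [-27.6   4.6  16.2] op 15.7 g 25.9
132.6681692575796 95.43435221426111
```

jog_arm(
  series="0.3 0 0 0 0 0; 0.3 0 0 0 0 0; 0.3 0 -3 0 0 0; 0.3 0 -7 0 0 0; 0.3 0 -11 0 0 0",
  hand=0.6,
)

```text
time: 10.85
tcp_pos: [549.3, -321.3, 211.6]
ee_rot: [-0.165, -3.137, 0.0]
wrist_force: [0.4, -0.4, 1.4]
opening: 50.9
grasp_force: 0.0
```

Run:
```python
from h import *
need(((530,95,215),84),((530,95,215),97.9),((530,95,142),97.9))
p=bot.read_camera("top");P=cloud(p);save(p,"t2.png")
X,Y,Z=np.moveaxis(P,-1,0)
F=(X>440)&(X<640)&(Y>40)&(Y<160)
k=F&(Z>90)&(Z<170);print("panel",cv2.minAreaRect(P[k][:,:2].astype(np.float32)),k.sum())
k=F&(Z>158)&(Z<172);print("tab",cv2.minAreaRect(P[k][:,:2].astype(np.float32)),k.sum(),P[k].mean(0))
```

```text
now [ 549.3 -321.3  211.6] 84.0 tilt 0.01 t 10.85 q [ 0.26  0.48  0.31  1.62 -0.16  1.07  2.07] F [ 0.4 -0.4  1.4] op 50.9 g 0.0
(530, 95, 215) 84 -> [ 6.28 41.2  -0.34] [ 0.  0. -0.]
(530, 95, 215) 97.9 -> [0. 0. 0.] [  0.    0.  -13.9]
(530, 95, 142) 97.9 -> [0.  0.  7.3] [0. 0. 0.]
panel ((529.236572265625, 95.42329406738281), (100.73147583007812, 11.187164306640625), 8.132513046264648) 529
tab ((529.5186767578125, 95.40145111083984), (44.48878479003906, 10.78848648071289), 8.931478500366211) 148 [528.87006816  95.0555436  162.66465984]
```

jog_arm(
  series="0.6 4.1 0 0 0 0; 1.2 8.2 0 0 0 0; 1.9 12.4 0 0 0 0; 2.5 16.5 0 0 0 0; 3.1 20.6 -0.3 0 0 0",
)

```text
time: 11.4
tcp_pos: [539.8, -111.5, 213.2]
ee_rot: [0.165, 3.137, -0.0]
wrist_force: [1.0, 0.7, 0.2]
opening: 51.0
grasp_force: 0.0
```

jog_arm(
  series="0.6 4.1 0 0 0 0; 1.2 8.2 0 0 0 -3; 1.9 12.4 0 0 0 -6; 2.5 16.5 0 0 0 -10; 3.1 20.6 0 0 0 -14",
)

```text
time: 11.9
tcp_pos: [530.7, 96.8, 213.5]
ee_rot: [-0.223, 3.132, 0.0]
wrist_force: [0.8, -0.4, 0.2]
opening: 51.2
grasp_force: 0.0
```

jog_arm(
  series="0 0 0 0 0 0; 0 0 1.5 0 0 0; 0 0 3 0 0 0; 0 0 3 0 0 0; 0 0 3 0 0 0",
)

```text
time: 12.4
tcp_pos: [530.9, 94.7, 183.6]
ee_rot: [-0.218, 3.134, -0.0]
wrist_force: [0.5, 0.2, 0.4]
opening: 51.3
grasp_force: 0.0
```

Run:
```python
from h import *
need(((530,95.5,142),98))
```

```text
now [530.9  94.7 183.6] 98.0 tilt 0.01 t 12.4 q [-0.33  0.33  0.11  1.89 -0.04  0.93  1.52] F [0.5 0.2 0.4] op 51.3 g 0.0
(530, 95.5, 142) 98 -> [0.08 0.09 4.16] [ 0.  0. -0.]
```

jog_arm(
  series="0.1 0.1 1 0 0 0; 0.1 0.1 2.2 0 0 0; 0.1 0.1 3.3 0 0 0; 0.1 0.1 4.2 0 0 0; 0.1 0.1 4.2 0 0 0",
)

```text
time: 12.9
tcp_pos: [528.9, 95.6, 139.8]
ee_rot: [0.219, -3.132, 0.001]
wrist_force: [0.2, -0.5, -0.6]
opening: 51.0
grasp_force: 0.0
```

jog_arm(
  series="0 0 0 0 0 0; 0 0 0 0 0 0; 0 0 0 0 0 0; 0 0 0 0 0 0; 0 0 0 0 0 0",
  hand=0,
  force=40,
)

```text
time: 13.4
tcp_pos: [529.9, 96.0, 141.8]
ee_rot: [-0.219, 3.133, 0.0]
wrist_force: [0.1, 0.6, 6.0]
opening: 9.0
grasp_force: 40.1
```

Run:
```python
from h import *
need()
```

```text
now [529.9  96.  141.8] 98.0 tilt 0.06 t 13.4 q [-0.32  0.38  0.1   1.92 -0.05  0.84  1.52] F [0.1 0.6 6. ] op 9.0 g 40.1
```

jog_arm(
  series="0 0 -1 0 0 0; 0 0 -2.5 0 0 0; 0 0 -4.5 0 0 0; 0 0 -6.5 0 0 0; 0 0 -8.5 0 0 0",
)

```text
time: 13.9
tcp_pos: [529.3, 95.7, 227.6]
ee_rot: [0.219, -3.134, 0.0]
wrist_force: [-0.5, -0.2, -1.2]
opening: 9.1
grasp_force: 39.1
```

jog_arm(
  series="0 0 -1.5 0 0 0; 0 0 -3 0 0 0; 0 0 -3.5 0 0 0; 0 0 -3.5 0 0 0; 0 0 -3.5 0 0 0",
)

```text
time: 14.4
tcp_pos: [529.3, 95.7, 260.7]
ee_rot: [0.219, -3.133, 0.0]
wrist_force: [-0.7, -0.3, -1.2]
opening: 9.2
grasp_force: 39.1
```

Run:
```python
from h import *
t=uw(0,0);print(t)
need(((*t,262),97.85),((*t,262),82.85))
```

```text
[ 477.5 -179.6]
now [529.3  95.7 260.7] 98.0 tilt 0.05 t 14.4 q [-0.34  0.24  0.12  1.81 -0.03  1.09  1.5 ] F [-0.7 -0.3 -1.2] op 9.2 g 39.1
(np.float64(477.5), np.float64(-179.6), 262) 97.85 -> [  8.96 -26.54  -0.13] [0.  0.  0.1]
(np.float64(477.5), np.float64(-179.6), 262) 82.85 -> [0. 0. 0.] [ 0.  0. 15.]
```

jog_arm(
  series="0.9 -2.6 0 0 0 0; 1.8 -5.3 0 0 0 0; 2.7 -8 0 0 0 0; 3.6 -10.6 0 0 0 0; 4.5 -13.3 0 0 0 0",
)

```text
time: 14.9
tcp_pos: [502.8, -43.2, 260.5]
ee_rot: [0.219, -3.133, 0.0]
wrist_force: [-0.1, 0.5, -2.6]
opening: 9.0
grasp_force: 39.2
```

jog_arm(
  series="0.9 -2.6 0 0 0 3; 1.8 -5.3 0 0 0 6; 2.7 -8 0 0 0 9; 3.6 -10.6 0 0 0 12; 4.5 -13.2 0 0 0 15.1",
)

```text
time: 15.4
tcp_pos: [476.6, -180.1, 260.6]
ee_rot: [-0.198, -3.134, 0.0]
wrist_force: [0.0, -0.2, -1.5]
opening: 9.4
grasp_force: 39.1
```

jog_arm(
  series="0 0 0 0 0 0; 0 0 0 0 0 0; 0 0 0 0 0 0; 0 0 0 0 0 0; 0 0 0 0 0 0",
)

```text
time: 15.9
tcp_pos: [477.5, -178.5, 261.2]
ee_rot: [-0.193, -3.136, -0.0]
wrist_force: [0.9, 1.1, -0.3]
opening: 9.2
grasp_force: 39.2
```

Run:
```python
from h import *
need(((*uw(0,0),262),82.85))
for c in("side","top"):
    p=bot.read_camera(c);save(p,c+"3.png");P=cloud(p);X,Y,Z=np.moveaxis(P,-1,0)
    f=p["frame"].astype(int);B=(f[...,2]>f[...,0]+50)&(f[...,2]>f[...,1]+30)&(Z>150)&(Y<-100)
    q=P[B];print(c,B.sum())
    if len(q)>20:
        U=(q[:,:2]-UC)@np.array([[np.cos(np.radians(UY)),-np.sin(np.radians(UY))],[np.sin(np.radians(UY)),np.cos(np.radians(UY))]])
        print("unit xy pct",np.percentile(U,[2,50,98],axis=0).round(1).tolist(),"z",np.percentile(q[:,2],[2,98]).round(1))
        print(cv2.minAreaRect(q[:,:2].astype(np.float32)))
a,b=[cv2.resize(cv2.imread(f"pics/{n}")[y:y+220,x:x+220],(400,400)) for n,y,x in(("side3.png",120,160),("top3.png",120,230))]
cv2.imwrite("pics/c3.png",np.hstack([a,b]))
```

```text
now [ 477.5 -178.5  261.2] 83.0 tilt 0.01 t 15.9 q [ 0.    0.19  0.33  1.88 -0.07  1.08  1.81] F [ 0.9  1.1 -0.3] op 9.2 g 39.2
(np.float64(477.5), np.float64(-179.6), 262) 82.85 -> [-0.02 -0.11 -0.08] [0.  0.  0.1]
side 1653
unit xy pct [[-47.0, -7.1], [3.7, -5.0], [50.3, 1.0]] z [172.2 280.8]
((478.83111572265625, -182.40252685546875), (11.772499084472656, 99.2793960571289), 82.03128051757812)
top 1
```

View pics/c3.png

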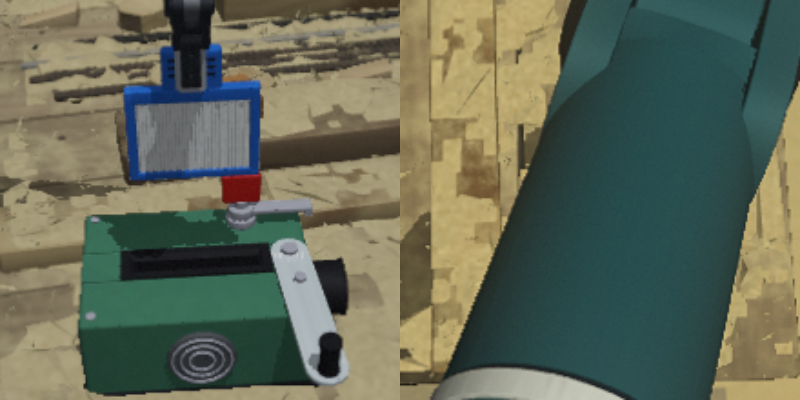

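Slot is uncovered (left crop ~195,262) and the panel hangs upright over it. Lowering to just above the mouth.

jog_arm(
  series="0.1 -0.1 1.5 0 0 0; 0.1 -0.1 3.5 0 0 0; 0.1 -0.1 5.5 0 0 0; 0.1 -0.1 7.2 0 0 0; 0.1 -0.1 7.6 0 0 0",
)

```text
time: 16.5
tcp_pos: [475.5, -179.6, 183.8]
ee_rot: [-0.194, -3.133, -0.0]
wrist_force: [-0.6, -1.4, -1.2]
opening: 9.4
grasp_force: 39.2
```

jog_arm(
  series="0 0 0 0 0 0; 0 0 0 0 0 0; 0 0 0 0 0 0; 0 0 0 0 0 0; 0 0 0 0 0 0",
)

```text
time: 17.0
tcp_pos: [476.4, -180.0, 185.7]
ee_rot: [0.194, 3.135, -0.0]
wrist_force: [0.2, 0.4, -0.7]
opening: 9.4
grasp_force: 39.2
```

Run:
```python
from h import *
need(((*uw(0,0),106),82.85))
p=bot.read_camera("side");save(p,"side4.png");P=cloud(p);X,Y,Z=np.moveaxis(P,-1,0)
f=p["frame"].astype(int);B=(f[...,2]>f[...,0]+50)&(f[...,2]>f[...,1]+30)&(Z>85)&(Y<-100)
Ru=np.array([[np.cos(np.radians(UY)),-np.sin(np.radians(UY))],[np.sin(np.radians(UY)),np.cos(np.radians(UY))]])
q=P[B];U=(q[:,:2]-UC)@Ru
for a,b in((90,110),(110,130),(130,150),(150,173)):
    k=(q[:,2]>a)&(q[:,2]<b);print(a,k.sum(),np.percentile(U[k],[2,50,98],axis=0).round(1).tolist())
cv2.imwrite("pics/c4.png",cv2.resize(p["frame"][170:330,180:360,::-1],(720,640))[:600])
```

```text
now [ 476.4 -180.   185.7] 82.9 tilt 0.04 t 17.0 q [ 0.02  0.28  0.32  1.96 -0.11  0.91  1.85] F [ 0.2  0.4 -0.7] op 9.4 g 39.2
(np.float64(477.5), np.float64(-179.6), 106) 82.85 -> [-0.11  0.06  7.97] [0.  0.  0.1]
90 308 [[-47.8, -9.2], [-0.5, -7.0], [49.0, -4.8]]
110 105 [[-48.5, -9.3], [43.0, -7.1], [49.0, -4.9]]
130 109 [[-47.9, -8.8], [43.0, -7.0], [50.2, -4.9]]
150 452 [[-47.2, -9.1], [1.9, -7.1], [49.8, -4.5]]
```

View pics/c4.png

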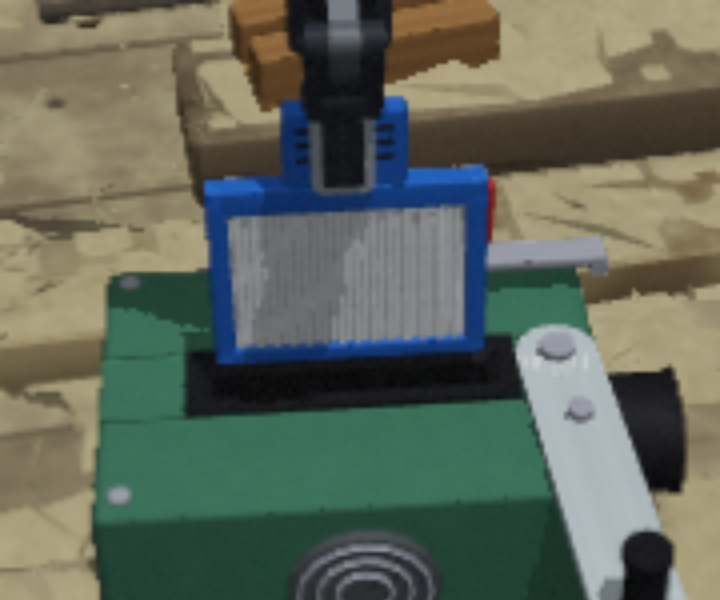

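Panel is centred over the slot (bottom edge ~350,350). Lowering slowly.

jog_arm(
  series="0 0.05 0.6 0 0 0; 0 0.05 1.2 0 0 0; 0 0.05 1.8 0 0 0; 0 0.05 2.4 0 0 0; 0 0.05 3 0 0 0",
)

```text
time: 17.55
tcp_pos: [476.2, -179.5, 154.6]
ee_rot: [-0.195, -3.135, 0.0]
wrist_force: [0.1, -0.9, -2.0]
opening: 9.6
grasp_force: 39.2
```

Run:
```python
from h import *
need(((*uw(0,0),106),82.85)); print(bot.state()["ft_torque"].round(2))
```

```text
now [ 476.2 -179.5  154.6] 82.9 tilt 0.02 t 17.55 q [ 0.03  0.33  0.32  1.99 -0.13  0.85  1.87] F [ 0.1 -0.9 -2. ] op 9.6 g 39.2
(np.float64(477.5), np.float64(-179.6), 106) 82.85 -> [-0.13  0.01  4.86] [0. 0. 0.]
[ 0.04 -0.01 -0.  ]
```

jog_arm(
  series="0 0 0.8 0 0 0; 0 0 1.6 0 0 0; 0 0 2.4 0 0 0; 0 0 3.2 0 0 0; 0 0 4 0 0 0",
)

```text
time: 18.05
tcp_pos: [476.2, -179.5, 114.6]
ee_rot: [-0.195, -3.135, 0.0]
wrist_force: [-0.7, 0.3, -2.1]
opening: 9.8
grasp_force: 39.2
```

jog_arm(
  series="0 0 0.2 0 0 0; 0 0 0.35 0 0 0; 0 0 0.5 0 0 0; 0 0 0.6 0 0 0; 0 0 0.7 0 0 0",
)

```text
time: 18.55
tcp_pos: [476.4, -179.5, 108.5]
ee_rot: [0.194, 3.135, -0.0]
wrist_force: [0.4, -0.4, -1.6]
opening: 9.2
grasp_force: 39.2
```

Run:
```python
from h import *
need(); print(bot.state()["ft_torque"].round(2))
```

```text
now [ 476.4 -179.5  108.5] 82.9 tilt 0.02 t 18.55 q [ 0.05  0.4   0.3   2.02 -0.17  0.75  1.9 ] F [ 0.4 -0.4 -1.6] op 9.2 g 39.2
[0.02 0.02 0.04]
```

jog_arm(
  series="0 0 0.1 0 0 0; 0 0 0.15 0 0 0; 0 0 0.2 0 0 0; 0 0 0.25 0 0 0; 0 0 0.3 0 0 0",
)

```text
time: 19.05
tcp_pos: [476.3, -179.5, 105.3]
ee_rot: [0.195, 3.135, -0.0]
wrist_force: [0.0, -0.0, -0.8]
opening: 9.7
grasp_force: 39.2
```

jog_arm(
  series="0 0 0.05 0 0 0; 0 0 0.1 0 0 0; 0 0 0.1 0 0 0; 0 0 0.15 0 0 0; 0 0 0.15 0 0 0",
)

```text
time: 19.55
tcp_pos: [476.3, -179.7, 104.7]
ee_rot: [0.195, 3.135, 0.0]
wrist_force: [-7.7, 2.3, 19.6]
opening: 9.5
grasp_force: 42.4
```

On the floor at the predicted height. Release and retreat.

jog_arm(
  series="0 0 -0.1 0 0 0; 0 0 -0.1 0 0 0; 0 0 -0.1 0 0 0; 0 0 -0.1 0 0 0; 0 0 -0.1 0 0 0",
  hand=0.4,
)

```text
time: 20.05
tcp_pos: [476.2, -179.5, 104.7]
ee_rot: [-0.195, -3.135, 0.0]
wrist_force: [0.3, -0.1, 0.1]
opening: 34.2
grasp_force: 0.0
```

jog_arm(
  series="0 0 -1 0 0 0; 0 0 -3 0 0 0; 0 0 -6 0 0 0; 0 0 -9 0 0 0; 0 0 -12 0 0 0",
)

```text
time: 20.55
tcp_pos: [476.0, -179.6, 226.8]
ee_rot: [0.195, 3.135, -0.0]
wrist_force: [-0.1, 0.1, 0.4]
opening: 34.1
grasp_force: 0.0
```

jog_arm(
  series="0 3 0 0 0 0; 0 6 0 0 0 0; 0 10 0 0 0 0; 0 14 0 0 0 0; 0 18 0 0 0 0",
)

```text
time: 21.05
tcp_pos: [498.5, 0.5, 225.7]
ee_rot: [0.195, 3.135, -0.0]
wrist_force: [0.7, 0.7, 0.4]
opening: 34.1
grasp_force: 0.0
```

jog_arm(
  series="0 0 0 0 0 0; 0 0 0 0 0 0; 0 0 0 0 0 0; 0 0 0 0 0 0; 0 0 0 0 0 0",
)

```text
time: 21.55
tcp_pos: [498.5, -1.7, 224.9]
ee_rot: [0.197, 3.135, -0.0]
wrist_force: [-0.9, -0.4, 0.6]
opening: 34.1
grasp_force: 0.0
```

Run:
```python
from h import *
need()
p=bot.read_camera("side");P=cloud(p);X,Y,Z=np.moveaxis(P,-1,0)
f=p["frame"].astype(int);B=(f[...,2]>f[...,0]+50)&(f[...,2]>f[...,1]+30)&(Z>80)&(Y<-100)
print(np.percentile(P[B],[1,50,99],axis=0).round(1))
cv2.imwrite("pics/c5.png",cv2.resize(p["frame"][170:330,180:360,::-1],(640,569)))
```

```text
now [498.5  -1.7 224.9] 82.8 tilt 0.01 t 21.55 q [-0.25  0.21  0.22  1.94 -0.05  0.99  1.44] F [-0.9 -0.4  0.6] op 34.1 g 0.0
[[ 429.3 -192.8   81.2]
 [ 476.9 -185.7   93.8]
 [ 525.6 -173.8  125.6]]
```

View pics/c5.png

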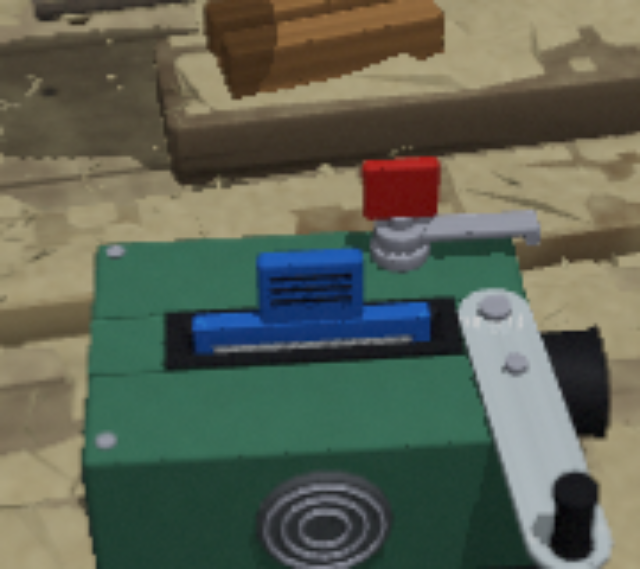

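The panel is seated in the slot (crop ~310,330), tab top at about 126 mm against the 127 mm expected. The shutter is aside, the key is at its stop, and the arm is clear.

```bash
python3 -c "
from rig import bot
print(bot.sign_off())"
```

```text
the job is handed in; nothing more can be done
None
```

The job is done and handed in at about 22 s: the key is turned to its stop, the shutter is swung fully aside, and the filter panel is home in the slot and released, with the arm clear of everything.

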